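# Load a sample vessel into the bench mixer and close its retaining gate

## Task

Slide the mixer's yellow retaining gate fully open by its black knob, then set the green-stemmed sample vessel upright into the well so that it stands on the well floor. Finally slide the gate fully shut again around the stem, so that the vessel is held in, and let go.

Things in the scene. Friction and masses are not known exactly. Their poses are not given: they have to be found in the camera images.
- well (a point): Centre of the round well's mouth in the fixed white mixer, at deck height, 90 mm up; z up, y along the gate's travel. Well: 66 mm across, 68 mm deep, flat floor. Mixer: 140 mm along x; along y from 60 mm on the -y side of the well to 175 mm on the +y side. Guide rails 12 mm high run along y, 47 to 59 mm either side of the well centre.
- gate_knob (a point): Grip point on the gate's black upright knob, 22 mm across, 45 mm tall: on its axis, 17 mm below its top, 36 mm above the deck, 28 mm above the gate. Gate: yellow plate 90 mm wide lying 2 to 8 mm above the deck, with a fork slot 42 mm wide towards the well. Shut, the knob is 65 mm from the well axis along the well's +y; the vessel's stem fits the slot, its body cannot pass.
- gate (a joint): Travel of the yellow gate in m along the well's +y: 0 = fully shut (prongs across the well), 0.075 = fully open (well clear). It starts up to 15 mm ajar, slides with about 1.5 N of friction and stays where it is left.
- sample_stem (a point): Grip point on the green stem (18 mm across, 60 mm tall) of the loose 0.2 kg vessel: on its axis, 22 mm below its top, 38 mm above the shoulder, 102 mm above the underside; z up. Body: upright white cylinder with a green band, 50 mm across, 64 mm tall. On the well floor this point is 34 mm above the well mouth. Like vessels with blue and orange stems nearby are not wanted.
Mind the look-alikes: they are no part of the job. What is shaped like the part that bears sample_stem but pink or red is not meant.

How it is judged:
On the way, in this order (a step that is already met when the one before it is completed fails the run):
1. the gate is slid open (value of joint gate above 0.05 m), for 0.2 s.
2. the green-stemmed vessel stands in the well (horizontal distance between sample_stem and well below 0.016 m and z of sample_stem in the frame of well below 0.042 m and angle between sample_stem's own z axis and vertical below 0.17 rad), for 0.2 s.
At the end, for the whole second after the job is handed in: The green-stemmed vessel stands in the well within 10 degrees of upright, its stem within 16 mm of the well axis and at most 8 mm above its fully seated height, and the gate is shut to within 10 mm (all of step 2 and value of joint gate below 0.01 m); the robot touches nothing.
It fails at once if the green-stemmed vessel is tipped more than 35 degrees from upright (angle between sample_stem's own z axis and vertical above 0.61 rad).
It also fails if it takes over 61 s, if anything falls off the work surface, if the arm or the gripper's body presses on something with over 40 N, if the wrist force passes 120 N, or if a joint passes its speed limit or range.

## Robot

A 6-joint arm with a two-finger parallel gripper is mounted at the origin on the work surface. World frame = base frame: x ahead of the robot, y to its left, z up, the work surface at z = 0. Lengths are in m, angles in rad, forces in N, time in s.
With the tool pointing down it reaches from about 0.35 to 0.775 m from the base axis. Payload 5.5 kg.
Tool frame: the origin (TCP) lies on the centre line of the jaws, within the pads' length; the fingertips stand finger_overhang ahead of it and the grasp point (between the pads) lies 8 mm behind it (finger_overhang is the distance from the TCP to the fingertips, in m); z points along the fingers, y is the line along which they close (so a half turn about z gives the same grasp; the last joint's range is limited). The gripper opens to 85 mm and grips with 20 to 120 N. Pads are 22 mm wide; open, the fingers measure 114 mm over their backs; the gripper's body (76 mm by 85 mm) begins 54 mm behind the grasp point. The pads swing forward as they close: fully open they stand 13 mm farther back than shut.
Start: joints at [-0.14, 0.313, 0.046, 1.304, 0, 1.431], TCP at [0.575, -0, 0.242] pointing down, gripper open.
Joint ranges: [-2.76, 2.76], [-0.86, 1.69], [-1.03, 1.26], [-2.2, 2.34], [-1.47, 1.5], [-3.14, 3.14]. Speed limits (rad/s): [2.57, 2.57, 3.14, 3.14, 3.14, 3.14].

## Interface

Orientations are given as a rotation vector (axis times angle).
In Python, from bench import * gives the robot as it stands.
- The arm moves only by the tool apply_moves, never from a script. Its argument "series" is a list of rows, each a list of 3 entries, a list of its own where there are three numbers: the shift along the tool's x, y, z in cm, then the turn, a rotation vector about the tool's x, y, z in rad, then the finger opening in cm, from 0 to 8.54. In form: [[[x, y, z], [rx, ry, rz], jaw], ...]. A call has 1 to 12 rows; each row is the pose to reach, as a shift and turn from the pose commanded when the call began, along the tool's axes at that moment; what a row does not reach only later rows make up. A row lasts 1/8 s, in which the tool goes at most 62.5 mm and 10.7 degrees, less where a joint would pass 70% of its speed; a pose out of reach is approached as far as the arm can. A call with a gripper value outside its range is refused whole. The fingers move at their own pace and stop on an object; the grip force is fixed at half the most. Time passes only in rows, so rows that repeat a pose let the fingers close. It gives the time, the measured TCP pose, the force, the opening and the grip force at its end, in the units of the state.
- observe(): the state, without advancing time (a new reading comes with each control period).
- capture(name): name is "scene" or "side" or "wrist"; returns a dict with "color" (384x512x3 uint8, red, green, blue), "fx", "fy", "cx", "cy" (pixels), "rvec" (rotation vector, rad) and "tvec" (3), from world to camera coordinates, as OpenCV has them; the wrist camera has in their place "mount" (4x4, takes a point from camera to tool coordinates, whose origin is the TCP and whose axes are the flange's). Camera axes: x right, y down, z forward; pixel columns grow to the right and rows downward; lengths in m; the calibration is good to about 2 mm. A picture is of the moment at which its call begins: read the wrist's pose just before it. There is no depth.
- sign_off(): hands the job in; it is judged then, once.
The state is a dict: "time_s": time; "joints": joint angles; "joint_velocities": joint speeds; "effort": joint torques, N m; "tool_pos": TCP position; "eef_rot": TCP orientation; "ft_force": force on the tool from outside, world axes, zero at the start; "ft_torque": the same for the moment, N m; "finger_gap": finger opening in m; "grip_force": force on a finger pad.
Only numpy, scipy, OpenCV 4.12 (cv2) and the standard library are available. Lean on these libraries where they do the work, as an engineer would, in place of code of your own. Each camera call takes 0.05 s, during which the arm holds its last target. There are 200 camera calls.

## Working session

There is one attempt and no reset: what is moved stays moved. The work goes in short steps, Python scripts to look and compute and a tool call to move; the robot and the scene stay as the last step left them, time stands still between calls to the robot, and variables do not carry over. Pictures are saved under pics/ and viewed, at most 10 in all, crops included, and the job is handed in when it is done.

Besides the shell and the picture viewer there is one more tool, called after "Emit:" as name([rows], argument=value, ...), one row to a line, values as JSON. apply_moves: Moves the arm, as the interface text tells. Its arguments: {"type":"object","properties":{"series":{"type":"array","items":{"type":"array"}}},"required":["series"]}

```bash
mkdir -p pics; python3 - <<'E'
from bench import *
import cv2,numpy as np
s=observe();print({k:np.round(v,3).tolist() for k,v in s.items()})
a=capture("scene");b=capture("side")
for n,c in(("scene",a),("side",b)):
    cv2.imwrite(f"pics/{n}0.png",cv2.resize(c["color"][:,:,::-1],None,fx=1.5,fy=1.5,interpolation=cv2.INTER_CUBIC))
    print(n,{k:np.round(c[k],4).tolist() for k in c if k!="color"})
E
```

```text
{'time_s': 0.0, 'joints': [-0.14, 0.314, 0.045, 1.304, -0.0, 1.431], 'joint_velocities': [-0.001, -0.0, -0.002, -0.0, -0.001, -0.0], 'effort': [-0.003, -48.063, 29.853, 0.02, -0.0, -0.0], 'tool_pos': [0.574, 0.0, 0.241], 'eef_rot': [-2.22, -2.22, 0.002], 'ft_force': [0.174, -0.127, -0.225], 'ft_torque': [-0.016, 0.063, -0.018], 'grip_force': 0.0, 'finger_gap': 0.085}
scene {'fx': 375.2183, 'fy': 375.2183, 'cx': 255.0927, 'cy': 183.7617, 'rvec': [2.0059, 0.8577, -0.4901], 'tvec': [-0.3078, -0.1174, 1.1768]}
side {'fx': 415.8789, 'fy': 415.8789, 'cx': 254.4538, 'cy': 198.8572, 'rvec': [2.2675, -0.4343, 0.1986], 'tvec': [-0.4839, 0.1712, 0.8802]}
```

View pics/scene0.png

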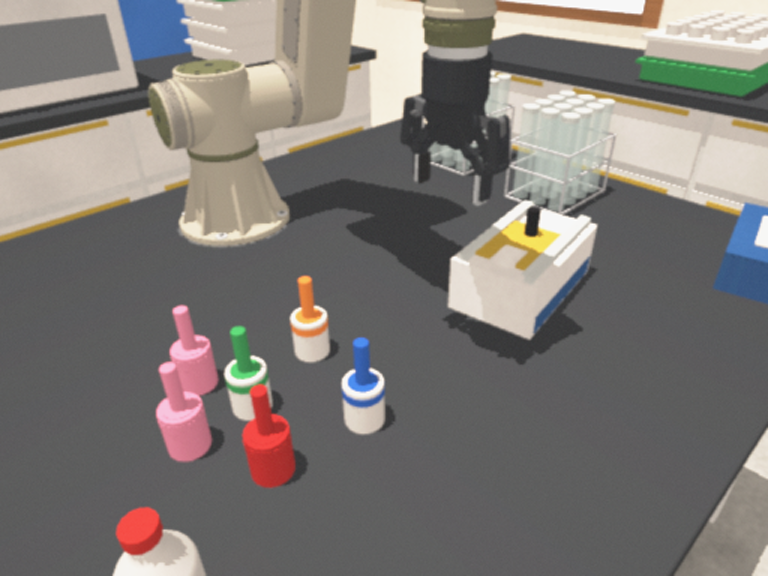

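View pics/side0.png

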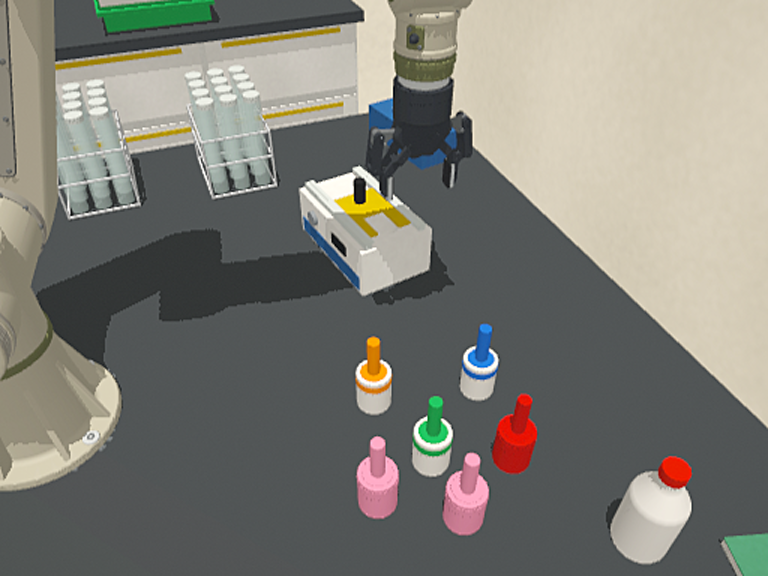

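The scene view (1.5x) shows the green stem with white body at about (240,350), neighbours orange (306,295), blue (362,360), pink (183,325) and (172,385), red (261,405). The mixer knob is at (533,222). In the side view green is at (434,415), orange (373,355), blue (485,345), pink (377,458) and (471,472), red (523,412), knob (360,190). The vessel with the green stem and a white body with a green band fits the description. I'll confirm it in an enlarged crop.

```bash
python3 - <<'E'
import cv2,numpy as np
from bench import *
a=capture("scene")["color"][:,:,::-1];b=capture("side")["color"][:,:,::-1]
f=lambda im,u,v,w,h,k:cv2.resize(im[v:v+h,u:u+w],None,fx=k,fy=k,interpolation=cv2.INTER_CUBIC)
# top: mixers, bottom: green ; each 100x75 px at x4
top=np.hstack([f(a,298,130,100,75,4),f(b,195,110,100,75,4)])
bot=np.hstack([f(a,120,210,100,75,4),f(b,240,255,100,75,4)])
cv2.imwrite("pics/crops.png",np.vstack([top,bot]))
E
```

```text
(no output)
```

View pics/crops.png

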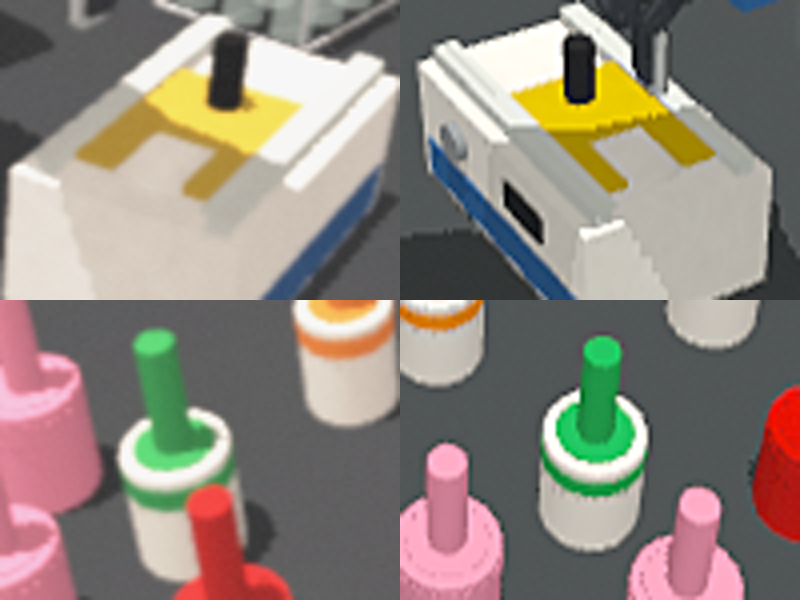

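The bottom crops confirm the target: green stem, white body, green band, with its stem top at scene crop (155,343) and side crop (603,350). The top crops show the knob top at (231,40) and (579,42), and the yellow prong tips at (78,155), (210,200) in scene and (605,192), (714,155) in side.

```bash
cat > h.py <<'E'
import numpy as np,cv2
from bench import *
def cam(n):
    c=capture(n);K=np.array([[c["fx"],0,c["cx"]],[0,c["fy"],c["cy"]],[0,0,1]])
    R=cv2.Rodrigues(np.array(c["rvec"],float))[0];return K,R,np.array(c["tvec"],float),c["color"]
def tri(A,B,pa,pb):
    P=lambda C:C[0]@np.c_[C[1],C[2]]
    X=cv2.triangulatePoints(P(A),P(B),np.array(pa,float),np.array(pb,float));X=X[:3,0]/X[3,0]
    return X
def plane(C,p,z):
    d=C[1].T@np.linalg.inv(C[0])@[p[0],p[1],1];o=-C[1].T@C[2];return o+d*(z-o[2])/d[2]
def proj(C,X):
    return cv2.projectPoints(np.array(X,float),cv2.Rodrigues(C[1])[0],C[2],C[0],None)[0][:,0]
E
python3 - <<'E'
from h import *
A=cam("scene");B=cam("side")
np.set_printoptions(precision=4,suppress=True)
a=lambda x,y:(298+x/4-.4,130+y/4-.4)
b=lambda x,y:(195+(x-400)/4-.4,110+y/4-.4)
ga=lambda x,y:(120+x/4-.4,210+(y-300)/4-.4)
gb=lambda x,y:(240+(x-400)/4-.4,255+(y-300)/4-.4)
t=lambda n,p,q,z:print(n,tri(A,B,p,q),plane(A,p,z)[:2],plane(B,q,z)[:2])
t("stemtop",ga(155,343),gb(603,350),.124)
t("knobtop",a(231,40),b(579,42),.143)
t("knobbot",a(226,102),b(579,97),.098)
for n,p in dict(LL=(78,155),LR=(115,168),RL=(183,190),RR=(210,200),bl=(185,68),br=(302,103),slotL=(152,133),slotR=(212,152)).items(): print("A",n,plane(A,a(*p),.098)[:2])
for n,p in dict(LL=(605,192),LR=(628,185),RL=(690,165),RR=(714,155),bl=(512,92),br=(615,62)).items(): print("B",n,plane(B,b(*p),.098)[:2])
for n,p in dict(cornL=(12,165)).items(): print("A",n,plane(A,a(*p),.09)[:2])
for n,p in dict(cornR=(770,172),cornL=(583,235)).items(): print("B",n,plane(B,b(*p),.09)[:2],plane(B,b(*p),.102)[:2])
E
```

```text
stemtop [ 0.4851 -0.2635  0.1242] [ 0.4848 -0.2633] [ 0.4852 -0.2634]
knobtop [0.5641 0.2158 0.1424] [0.5644 0.2155] [0.5636 0.2143]
knobbot [0.5642 0.2191 0.0991] [0.5619 0.2239] [0.5641 0.2184]
A LL [0.5393 0.1116]
A LR [0.563  0.1149]
A RL [0.6034 0.1224]
A RR [0.6197 0.1243]
A bl [0.5181 0.2436]
A br [0.5945 0.2549]
A slotL [0.5535 0.1618]
A slotR [0.5906 0.168 ]
B LL [0.5418 0.1109]
B LR [0.558  0.1125]
B RL [0.6028 0.1182]
B RR [0.6216 0.1227]
B bl [0.524  0.2408]
B br [0.6026 0.2507]
A cornL [0.5117 0.0871]
B cornR [0.6524 0.1025] [0.6446 0.0874]
B cornL [0.5172 0.0844] [0.512  0.0698]
```

```bash
python3 - <<'E'
from h import *
import bench
print([ (k,getattr(bench,k)) for k in dir(bench) if 'over' in k or 'finger' in k], observe().keys())
A=cam("scene");B=cam("side")
for n,p,q in(("orange",(305,281),(373,341)),("blue",(361,343),(486,327)),("pink1",(181,311),(377,441)),("pink2",(171,368),(472,457)),("red",(260,391),(524,399))):
    print(n,plane(A,np.array(p)/1.5,.124).round(3),plane(B,np.array(q)/1.5,.124).round(3))
E
ls
```

```text
[('finger_overhang', 0.011)] dict_keys(['time_s', 'joints', 'joint_velocities', 'effort', 'tool_pos', 'eef_rot', 'ft_force', 'ft_torque', 'grip_force', 'finger_gap'])
orange [ 0.455 -0.143  0.124] [ 0.451 -0.142  0.124]
blue [ 0.603 -0.175  0.124] [ 0.603 -0.174  0.124]
pink1 [ 0.402 -0.293  0.124] [ 0.399 -0.291  0.124]
pink2 [ 0.492 -0.349  0.124] [ 0.489 -0.35   0.124]
red [ 0.589 -0.299  0.124] [ 0.586 -0.3    0.124]
h.py
pics
```

Emit:
apply_moves([
  [[5,-0.2,0],[0,0,-0.04],6],
  [[10,-0.5,0],[0,0,-0.08],6],
  [[15,-0.7,0],[0,0,-0.12],6],
  [[19,-0.9,0],[0,0,-0.15],6],
  [[21.6,-1,0],[0,0,-0.15],6],
  [[21.6,-1,0],[0,0,-0.15],6],
  [[21.6,-1,0],[0,0,-0.15],6],
])

```text
time_s: 1.27
tool_pos: [0.565, 0.2155, 0.2422]
eef_rot: [2.049, 2.381, -0.001]
ft_force: [0.8, 0.0, 0.7]
finger_gap: 0.0599
grip_force: 0.0
```

```bash
cat >> h.py <<'E'
def wcam():
    s=observe();c=capture("wrist");K=np.array([[c["fx"],0,c["cx"]],[0,c["fy"],c["cy"]],[0,0,1]])
    T=np.eye(4);T[:3,:3]=cv2.Rodrigues(np.array(s["eef_rot"],float))[0];T[:3,3]=s["tool_pos"]
    M=np.linalg.inv(T@np.array(c["mount"]));return K,M[:3,:3],M[:3,3],c["color"]
E
python3 - <<'E'
from h import *
W=wcam();print(np.round(-W[1].T@W[2],3))
cv2.imwrite("pics/w1.png",cv2.resize(W[3][:,:,::-1],None,fx=1.5,fy=1.5,interpolation=cv2.INTER_CUBIC))
np.savez("w1.npz",K=W[0],R=W[1],t=W[2])
E
```

```text
[0.553 0.293 0.373]
```

View pics/w1.png

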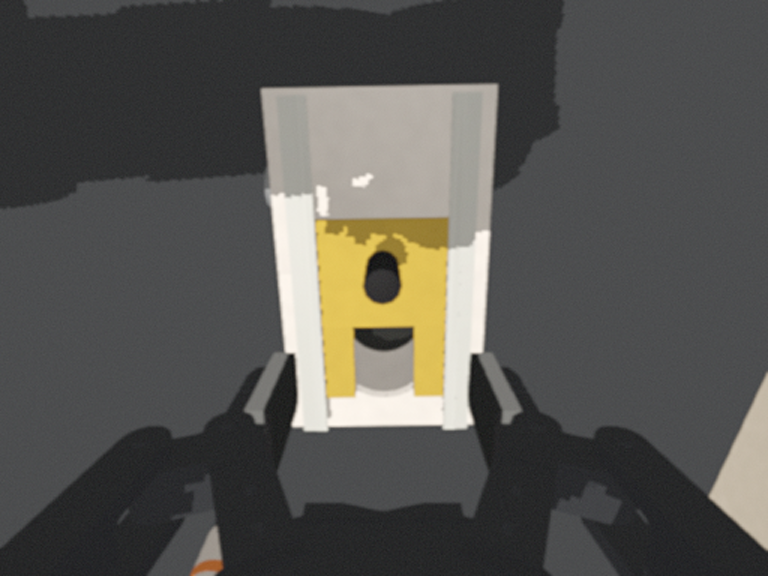

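The wrist view shows the mixer aligned with the tool: knob top at (382,286), gate back edge at row 218, slot edges at columns 354 and 414, prong tips at row 397, far deck corners (262,88) and (497,84), near deck edge at row 427, and the well's near rim at about (384,394).

```bash
python3 - <<'E'
from h import *
np.set_printoptions(precision=4,suppress=True)
d=np.load("w1.npz");C=(d["K"],d["R"],d["t"])
for n,p,z in(("farL",(262,88),.09),("farR",(497,84),.09),("nearmid",(384,427),.09),("wellrim",(384,394),.09),("knobtop",(382,286),.143),("gateback",(382,218),.098),("slotL",(354,360),.098),("slotR",(414,360),.098),("tipmid",(384,397),.098),("railLnear",(303,431),.102),("railLfar",(277,97),.102),("railRnear",(468,428),.102),("railRfar",(483,92),.102)):
    print(n,plane(C,(np.array(p)+.5)/1.5-.5,z)[:2])
E
```

```text
farL [0.4783 0.3116]
farR [0.6152 0.3345]
nearmid [0.5851 0.0895]
wellrim [0.5808 0.1177]
knobtop [0.5643 0.2175]
gateback [0.5598 0.2472]
slotL [0.5553 0.1463]
slotR [0.5966 0.1525]
tipmid [0.5804 0.1202]
railLnear [0.5262 0.086 ]
railLfar [0.4902 0.3073]
railRnear [0.6441 0.1064]
railRfar [0.6057 0.3275]
```

Emit:
apply_moves([
  [[0.2,0,4],[0,0,-0.015],6],
  [[0.2,0,8],[0,0,-0.015],6],
  [[0.2,0,11],[0,0,-0.015],6],
  [[0.2,0,12.4],[0,0,-0.015],6],
  [[0.2,0,12.4],[0,0,-0.015],6],
  [[0.2,0,12.4],[0,0,-0.015],1],
  [[0.2,0,12.4],[0,0,-0.015],1],
  [[0.2,0,12.4],[0,0,-0.015],1],
  [[0.2,0,12.4],[0,0,-0.015],1],
  [[0.2,0,12.4],[0,0,-0.015],1],
])

```text
time_s: 2.58
tool_pos: [0.5643, 0.218, 0.12]
eef_rot: [2.03, 2.397, 0.0]
ft_force: [-3.9, -1.2, 6.5]
finger_gap: 0.0205
grip_force: 58.6
```

Emit:
apply_moves([
  [[1,0,0],[0,0,0],1],
  [[2,0,0],[0,0,0],1],
  [[3,0,0],[0,0,0],1],
  [[4,0,0],[0,0,0],1],
  [[5,0,0],[0,0,0],1],
  [[6,0,0],[0,0,0],1],
  [[7,0,0],[0,0,0],1],
  [[7.2,0,0],[0,0,0],1],
  [[7.2,0,0],[0,0,0],1],
  [[7.2,0,0],[0,0,0],1],
  [[7.2,0,0],[0,0,0],1],
])

```text
time_s: 3.95
tool_pos: [0.5522, 0.2895, 0.12]
eef_rot: [-2.03, -2.397, -0.001]
ft_force: [-5.0, 0.5, 6.7]
finger_gap: 0.0207
grip_force: 58.8
```

Emit:
apply_moves([
  [[0,0,0],[0,0,0],6],
  [[0,0,0],[0,0,0],6],
  [[0,0,0],[0,0,0],6],
  [[0,0,-4],[0,0,0],6],
  [[0,0,-9],[0,0,0],6],
  [[0,0,-14],[0,0,0],6],
  [[-5,0,-14],[0,0,0],6],
  [[-10,0,-14],[0,0,0],6],
  [[-12,0,-14],[0,0,0],6],
  [[-12,0,-14],[0,0,0],6],
  [[-12,0,-14],[0,0,0],6],
])

```text
time_s: 5.32
tool_pos: [0.5725, 0.1715, 0.2582]
eef_rot: [-2.03, -2.397, -0.0]
ft_force: [1.0, 0.6, 0.1]
finger_gap: 0.0599
grip_force: 0.0
```

```bash
python3 - <<'E'
from h import *
W=wcam()
cv2.imwrite("pics/w2.png",cv2.resize(W[3][:,:,::-1],None,fx=1.5,fy=1.5,interpolation=cv2.INTER_CUBIC))
np.savez("w2.npz",K=W[0],R=W[1],t=W[2])
E
```

```text
(no output)
```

View pics/w2.png

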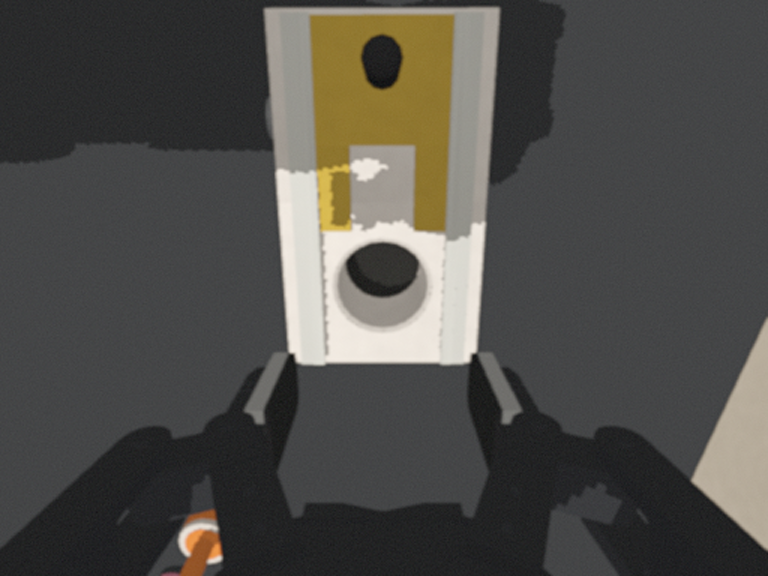

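The gate is fully open and the well is clear: its rim spans columns 336–428 and rows 241–330, with the prong tips at row 231 above it.

```bash
python3 - <<'E'
from h import *
np.set_printoptions(precision=4,suppress=True)
d=np.load("w2.npz");C=(d["K"],d["R"],d["t"])
P={n:plane(C,(np.array(p)+.5)/1.5-.5,z)[:2] for n,p,z in(("L",(336,286),.09),("R",(428,286),.09),("T",(382,241),.09),("B",(382,330),.09),("knob",(382,50),.143),("railLn",(302,364),.102),("railLf",(281,13),.102),("railRn",(465,363),.102),("railRf",(483,12),.102))}
for k in P:print(k,P[k])
print("ctr",(P["L"]+P["R"])/2,(P["T"]+P["B"])/2,np.linalg.norm(P["L"]-P["R"]),np.linalg.norm(P["T"]-P["B"]))
s=observe();print(s["tool_pos"],cv2.Rodrigues(np.array(s["eef_rot"]))[0])
E
```

```text
L [0.5429 0.1458]
R [0.6079 0.1567]
T [0.57   0.1836]
B [0.581  0.1175]
knob [0.552  0.2915]
railLn [0.5272 0.0865]
railLf [0.4906 0.3079]
railRn [0.6441 0.1069]
railRf [0.6045 0.3275]
ctr [0.5754 0.1512] [0.5755 0.1505] 0.06583030398397857 0.0670578302318794
[0.5724 0.1718 0.2582] [[-0.1655  0.9862 -0.0002]
 [ 0.9862  0.1655  0.0004]
 [ 0.0004 -0.0002 -1.    ]]
```

Emit:
apply_moves([
  [[-5,-1.9,0],[0,0,0],5],
  [[-10,-3.8,0],[0,0,0],5],
  [[-15,-5.7,0],[0,0,0],5],
  [[-20,-7.6,0],[0,0,0],5],
  [[-25,-9.5,0],[0,0,0],5],
  [[-30,-11.5,0],[0,0,0],5],
  [[-35,-13.4,0],[0,0,0],5],
  [[-39,-14.9,0],[0,0,0],5],
  [[-41.5,-15.8,0],[0,0,0],5],
  [[-41.5,-15.8,0],[0,0,0],5],
  [[-41.5,-15.8,0],[0,0,0],5],
])

```text
time_s: 6.75
tool_pos: [0.4853, -0.2634, 0.2582]
eef_rot: [-2.029, -2.398, -0.001]
ft_force: [0.5, 0.0, 0.1]
finger_gap: 0.0502
grip_force: 0.0
```

```bash
python3 - <<'E'
from h import *
W=wcam()
cv2.imwrite("pics/w3.png",cv2.resize(W[3][:,:,::-1],None,fx=1.5,fy=1.5,interpolation=cv2.INTER_CUBIC))
print(proj(W,[[.485,-.2635,.124],[.485,-.2635,.07]])*1.5)
np.savez("w3.npz",K=W[0],R=W[1],t=W[2]);print(observe()["joints"])
E
```

```text
[[381.82563632 271.69075342]
 [381.88849475 251.26074801]]
[-6.42572532e-01  2.64908411e-01  1.93216206e-02  1.32555360e+00
  3.94180346e-04  7.61334733e-01]
```

View pics/w3.png

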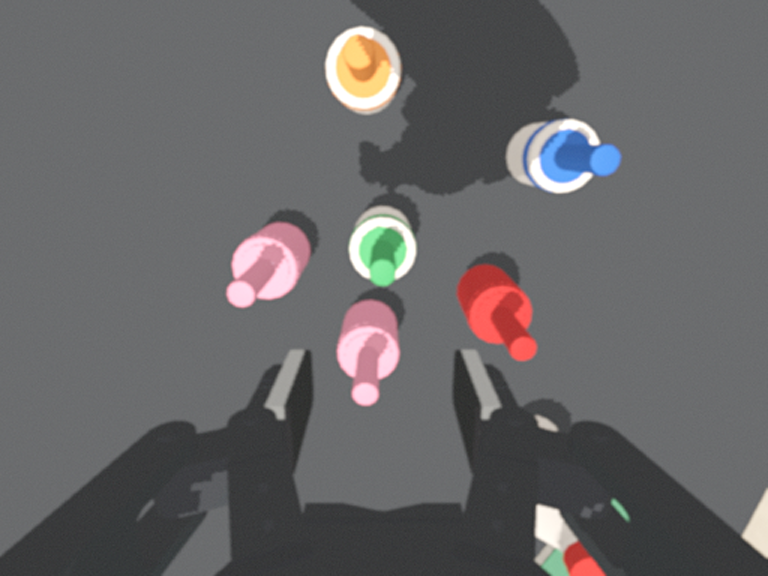

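The predicted stem top (382,272) falls on the green stem's top in the wrist image, and nothing blocks the fingers. I'll descend and grip.

Emit:
apply_moves([
  [[0,0,5],[0,0,0],5],
  [[0,0,10],[0,0,0],5],
  [[0,0,14],[0,0,0],5],
  [[0,0,16.4],[0,0,0],5],
  [[0,0,16.4],[0,0,0],5],
  [[0,0,16.4],[0,0,0],3],
  [[0,0,16.4],[0,0,0],1],
  [[0,0,16.4],[0,0,0],0.5],
  [[0,0,16.4],[0,0,0],0.5],
  [[0,0,16.4],[0,0,0],0.5],
  [[0,0,16.4],[0,0,0],0.5],
])

```text
time_s: 8.18
tool_pos: [0.486, -0.2651, 0.096]
eef_rot: [2.029, 2.395, 0.002]
ft_force: [0.7, 1.7, 6.1]
finger_gap: 0.0167
grip_force: 58.4
```

Emit:
apply_moves([
  [[0,0,-3],[0,0,0],0.5],
  [[0,0,-8],[0,0,0],0.5],
  [[0,0,-13],[0,0,0],0.5],
  [[2,0.8,-16],[0,0,0],0.5],
  [[6,2.4,-17],[0,0,0],0.5],
  [[11,4.4,-17],[0,0,0],0.5],
  [[16,6.4,-17],[0,0,0],0.5],
  [[21,8.4,-17],[0,0,0],0.5],
  [[26,10.4,-17],[0,0,0],0.5],
  [[31,12.4,-17],[0,0,0],0.5],
  [[36,14.4,-17],[0,0,0],0.5],
  [[38.5,15.4,-17],[0,0,0],0.5],
])

```text
time_s: 9.68
tool_pos: [0.5736, 0.143, 0.2641]
eef_rot: [-2.028, -2.399, -0.0]
ft_force: [-0.3, 0.4, -1.9]
finger_gap: 0.0168
grip_force: 58.8
```

Emit:
apply_moves([
  [[0.9,0.4,0],[0,0,0],0.5],
  [[0.9,0.4,0],[0,0,0],0.5],
  [[0.9,0.4,0],[0,0,0],0.5],
  [[0.9,0.4,0],[0,0,0],0.5],
])

```text
time_s: 10.18
tool_pos: [0.576, 0.1487, 0.2645]
eef_rot: [2.033, 2.395, -0.0]
ft_force: [-1.2, 0.4, -2.0]
finger_gap: 0.0169
grip_force: 58.8
```

```bash
python3 - <<'E'
from h import *
s=observe();print(s["tool_pos"],cv2.Rodrigues(np.array(s["eef_rot"]))[0].round(3).tolist())
A=cam("scene");B=cam("side")
w=[.5755,.1507]
p=np.array(s["tool_pos"])
f=lambda im,u,v:cv2.resize(im[v:v+150,u:u+100],None,fx=4,fy=4,interpolation=cv2.INTER_CUBIC)[:,:,::-1]
out=[]
for C in(A,B):
    q=proj(C,[p+[0,0,-.06],[*w,.09],p+[0,0,-.094]]);u,v=(q[0]-[50,75]).astype(int);out.append(f(C[3],u,v));print(u,v,((q-[u,v])*4).round(1).tolist())
    np.savez("c%d.npz"%len(out),K=C[0],R=C[1],t=C[2])
cv2.imwrite("pics/held.png",np.hstack(out))
E
```

```text
[0.57602183 0.14869428 0.26447615] [[-0.163, 0.987, 0.0], [0.987, 0.163, -0.0], [-0.0, 0.0, -1.0]]
295 49 [[202.2, 303.5], [180.7, 487.8], [195.0, 361.6]]
203 35 [[200.1, 300.9], [198.0, 455.5], [200.0, 349.7]]
```

View pics/held.png

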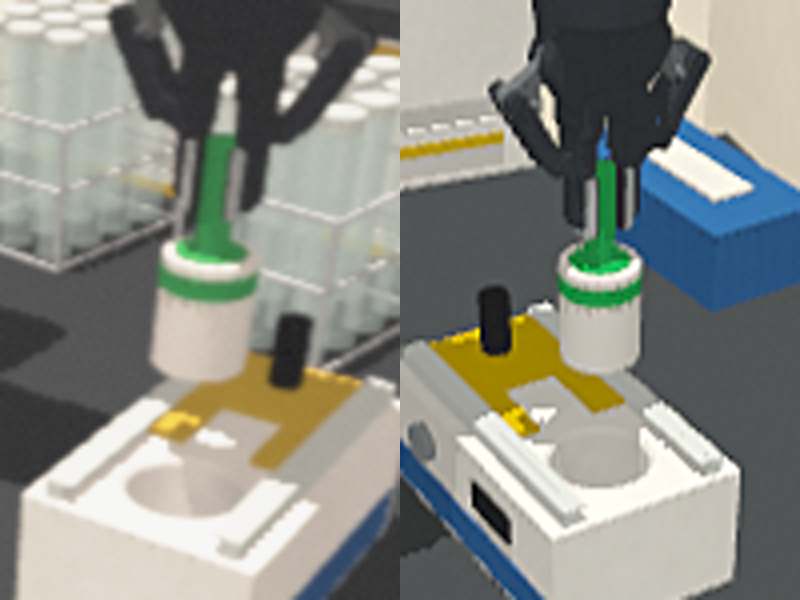

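The vessel hangs upright and centred under the tool: body bottom at about (197,363) in scene and (199,350) in side, against predictions of (195,362) and (200,350). The well mouth at (183,489) and (200,456) also matches its projection. I'll shift +0.2 cm in x and lower.

Emit:
apply_moves([
  [[0.2,0,0],[0,0,0],0.5],
  [[0.2,0,2],[0,0,0],0.5],
  [[0.2,0,4],[0,0,0],0.5],
  [[0.2,0,6],[0,0,0],0.5],
  [[0.2,0,7.5],[0,0,0],0.5],
  [[0.2,0,9],[0,0,0],0.5],
  [[0.2,0,10.5],[0,0,0],0.5],
  [[0.2,0,12],[0,0,0],0.5],
  [[0.2,0,13.5],[0,0,0],0.5],
  [[0.2,0,14.2],[0,0,0],0.5],
  [[0.2,0,14.4],[0,0,0],0.5],
  [[0.2,0,14.4],[0,0,0],0.5],
])

```text
time_s: 11.78
tool_pos: [0.576, 0.1519, 0.1206]
eef_rot: [2.031, 2.397, 0.001]
ft_force: [-0.7, 0.6, -1.9]
finger_gap: 0.0167
grip_force: 58.9
```

Emit:
apply_moves([
  [[0,0,0.1],[0,0,0],0.5],
  [[0,0,0.2],[0,0,0],0.5],
  [[0,0,0.3],[0,0,0],0.5],
  [[0,0,0.3],[0,0,0],0.5],
  [[0,0,0.3],[0,0,0],0.5],
])

```text
time_s: 12.4
tool_pos: [0.576, 0.152, 0.1181]
eef_rot: [2.03, 2.397, 0.001]
ft_force: [-2.4, -0.1, 6.5]
finger_gap: 0.0166
grip_force: 59.4
```

Emit:
apply_moves([
  [[0,0,0],[0,0,0],4],
  [[0,0,0],[0,0,0],4],
  [[0,0,0],[0,0,0],4],
  [[0,0,0],[0,0,0],4],
  [[0,0,-3],[0,0,0],4],
  [[0,0,-8],[0,0,0],4.5],
  [[0,0,-13],[0,0,0],5],
  [[5,0,-13],[0,0,0],6],
  [[10,0,-13],[0,0,0],6],
  [[13.8,0,-13],[0,0,0],6],
  [[13.8,0,-13],[0,0,0],6],
  [[13.8,0,-13],[0,0,0],6],
])

```text
time_s: 13.9
tool_pos: [0.553, 0.2877, 0.2471]
eef_rot: [2.03, 2.397, -0.001]
ft_force: [-0.0, -0.8, -0.4]
finger_gap: 0.0597
grip_force: 0.0
```

```bash
python3 - <<'E'
from h import *
s=observe();print(s["tool_pos"])
A=cam("scene");B=cam("side");w=np.array([.5755,.1507,.146])
f=lambda im,u,v:cv2.resize(im[v:v+100,u:u+100],None,fx=4,fy=4,interpolation=cv2.INTER_CUBIC)[:,:,::-1]
out=[]
for C in(A,B):
    q=proj(C,[w,[.5522,.2895,.143]]);u,v=(q[0]-[50,50]).astype(int);out.append(f(C[3],u,v));print(((q-[u,v])*4).round(1).tolist())
cv2.imwrite("pics/seated.png",np.hstack(out))
E
```

```text
[0.553031   0.28769606 0.24710827]
[[203.5, 200.4], [306.0, 118.6]]
[[202.0, 202.0], [95.8, 109.9]]
```

View pics/seated.png

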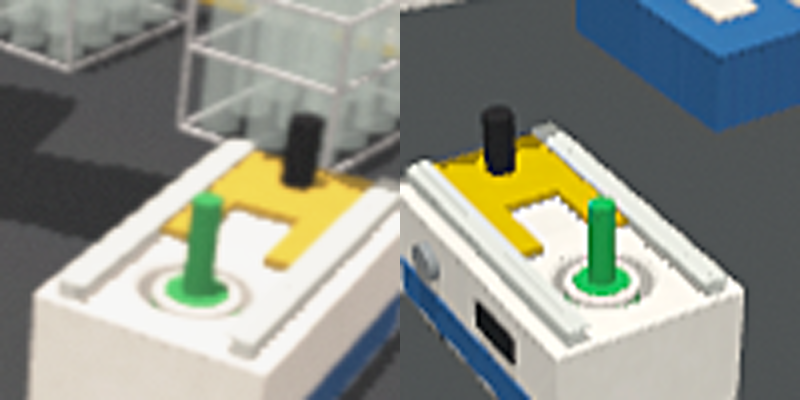

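The vessel is seated and upright: the stem top is at (207,201) in scene and (602,202) in side, matching the seated predictions. The knob is at (306,118), where expected. I'll grip it and close the gate.

Emit:
apply_moves([
  [[0.2,0,4],[0,0,0],6],
  [[0.2,0,8],[0,0,0],6],
  [[0.2,0,11],[0,0,0],6],
  [[0.2,0,12.8],[0,0,0],6],
  [[0.2,0,12.8],[0,0,0],6],
  [[0.2,0,12.8],[0,0,0],1],
  [[0.2,0,12.8],[0,0,0],1],
  [[0.2,0,12.8],[0,0,0],1],
  [[0.2,0,12.8],[0,0,0],1],
  [[0.2,0,12.8],[0,0,0],1],
])

```text
time_s: 15.25
tool_pos: [0.5522, 0.2898, 0.1209]
eef_rot: [2.031, 2.397, -0.0]
ft_force: [-4.2, -2.2, 5.5]
finger_gap: 0.0205
grip_force: 58.8
```

Emit:
apply_moves([
  [[-0.8,0,0],[0,0,0],1],
  [[-1.6,0,0],[0,0,0],1],
  [[-2.4,0,0],[0,0,0],1],
  [[-3.2,0,0],[0,0,0],1],
  [[-4,0,0],[0,0,0],1],
  [[-4.8,0,0],[0,0,0],1],
  [[-5.6,0,0],[0,0,0],1],
  [[-6.4,0,0],[0,0,0],1],
  [[-7,0,0],[0,0,0],1],
  [[-7.3,0,0],[0,0,0],1],
  [[-7.3,0,0],[0,0,0],1],
  [[-7.3,0,0],[0,0,0],1],
])

```text
time_s: 16.75
tool_pos: [0.5644, 0.2177, 0.1209]
eef_rot: [2.03, 2.397, 0.0]
ft_force: [-4.4, -1.5, 6.3]
finger_gap: 0.0206
grip_force: 59.0
```

Emit:
apply_moves([
  [[-0.2,0,0],[0,0,0],1],
  [[-0.3,0,0],[0,0,0],1],
  [[-0.4,0,0],[0,0,0],1],
  [[-0.4,0,0],[0,0,0],1],
  [[-0.4,0,0],[0,0,0],1],
])

```text
time_s: 17.38
tool_pos: [0.5647, 0.2159, 0.1209]
eef_rot: [-2.027, -2.397, -0.005]
ft_force: [-5.7, 6.5, 5.8]
finger_gap: 0.0204
grip_force: 59.0
```

The y force rose, so the gate has reached its stop. I'll release and retreat.

Emit:
apply_moves([
  [[-0.2,0,0],[0,0,0],6],
  [[-0.2,0,0],[0,0,0],6],
  [[-0.2,0,0],[0,0,0],6],
  [[-0.2,0,0],[0,0,0],6],
  [[-0.2,0,-4],[0,0,0],6],
  [[-0.2,0,-9],[0,0,0],6],
  [[-0.2,0,-14],[0,0,0],6],
  [[-0.2,0,-16],[0,0,0],6],
  [[-0.2,0,-16],[0,0,0],6],
  [[-0.2,0,-16],[0,0,0],6],
])

```text
time_s: 18.62
tool_pos: [0.5652, 0.2119, 0.2779]
eef_rot: [-2.03, -2.396, 0.002]
ft_force: [-1.0, -0.7, 0.5]
finger_gap: 0.0602
grip_force: 0.0
```

```bash
python3 - <<'E'
from h import *
A=cam("scene");B=cam("side");w=np.array([.5755,.1507,.146]);k=w+[-.1643*.065,.9864*.065,-.003]
f=lambda im,u,v:cv2.resize(im[v:v+100,u:u+100],None,fx=4,fy=4,interpolation=cv2.INTER_CUBIC)[:,:,::-1]
out=[]
for C in(A,B):
    q=proj(C,[w,k]);u,v=(q[0]-[50,50]).astype(int);out.append(f(C[3],u,v));print(((q-[u,v])*4).round(1).tolist())
cv2.imwrite("pics/final.png",np.hstack(out))
E
```

```text
[[203.5, 200.4], [253.4, 163.0]]
[[202.0, 202.0], [150.9, 159.7]]
```

View pics/final.png

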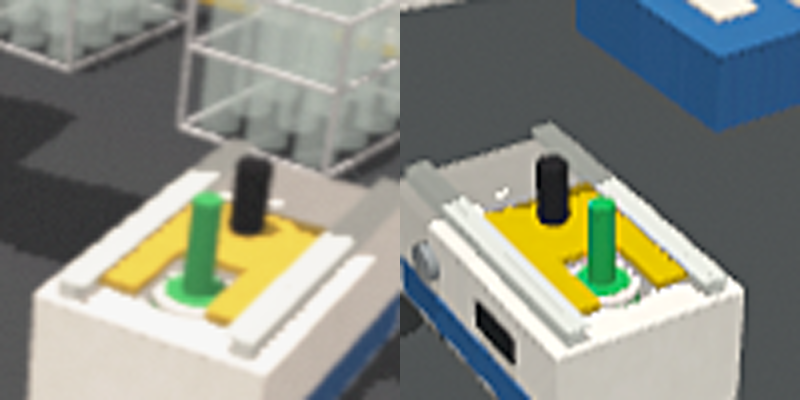

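The gate is shut around the upright green stem, with the knob top at (254,163) in scene and (552,160) in side, matching the shut prediction. The gripper is clear.

```bash
python3 -c "
from bench import *
print(sign_off())"
```

```text
the job is handed in; nothing more can be done
None
```

The job is handed in at about 19 s with no verdict returned; the last camera check showed the green-stemmed vessel upright on the well floor, the gate shut around its stem, and the gripper clear.

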